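# Remotes back into their docks

## Robot

A 6-joint arm with a two-finger parallel gripper is mounted at the origin on the work surface. World frame = base frame: x ahead of the robot, y to its left, z up, the work surface at z = 0. Lengths are in mm, angles in rad, forces in N, time in s.
With the tool pointing down it reaches from about 350 to 875 mm from the base axis. Payload 4.2 kg.
Tool frame: the origin (TCP) lies between the finger pads; the fingertips stand 25 mm ahead of it and the grasp point (between the pads) lies 6 mm ahead of it; z points along the fingers, y is the line along which they close (so a half turn about z gives the same grasp; the last joint's range is limited). The gripper opens to 85 mm and grips with 20 to 120 N. Pads are 22 mm wide; open, the fingers measure 114 mm over their backs; the gripper's body (76 mm by 85 mm) begins 54 mm behind the grasp point. The pads swing forward as they close: fully open they stand 13 mm farther back than shut.
Start: joints at [-0.944, 0.385, 0.008, 0, -1.194, -0.259], TCP at [224.741, -583.173, 256.312] pointing down, gripper open.
Joint ranges: [-3.14, 3.14], [-1.21, 2.06], [-1.07, 1.41], [-3.16, 2.05], [-2.99, -0.16], [-3.1, 3.1]. Speed limits (rad/s): [2.79, 2.79, 3.14, 3.14, 3.14, 3.14].

## Interface

Orientations are given as a unit quaternion [x, y, z, w].
In Python, from bench import arm gives the robot as it stands.
- The arm moves only by the shell command python3 -m pendant 'ROWS'. ROWS is JSON, a list of rows, each a list of 7 numbers: the shift along the tool's x, y, z in m, then the turn, a rotation vector about the tool's x, y, z in degrees, then the finger opening in m, from 0 to 0.0854. In form: [[x, y, z, wx, wy, wz, fingers], ...]. A call has 1 to 12 rows; each row shifts and turns the commanded pose from where the row before left it, along the tool's axes as they then stand; what a row does not reach is not made up. A row lasts 1/10 s, in which the tool goes at most 50 mm and 8.59 degrees, less where a joint would pass 70% of its speed; a pose out of reach is approached as far as the arm can. A call is refused whole if a number of a shift passes 0.05 or a number of a turn 8.59, either way. A call with a gripper value outside its range is refused whole. The fingers move at their own pace and stop on an object; the grip force is fixed at half the most. Time passes only in rows, so rows that do not move let the fingers close. It gives the time, the measured TCP pose, the force, the opening and the grip force at its end, in the units of the state.
- arm.read_state(): the state, without advancing time (a new reading comes with each control period).
- arm.get_image(name): name is "side" or "top" or "wrist"; returns a dict with "image" (480x640x3 uint8, red, green, blue), "fx", "fy", "cx", "cy" (pixels), "k1" (the pictures are not rectified: a ray, as slopes to the right and down, at radius r is drawn at 1 + k1 r^2 times it, then the intrinsics apply), "xyz" and "rotation" of the camera in the world. Camera axes: x right, y down, z forward; pixel columns grow to the right and rows downward; lengths in mm; the calibration is good to about 2 mm. A picture is of the moment at which its call begins. There is no depth.
- arm.job_done(): hands the job in; it is judged then, once.
The state is a dict: "clock": time; "joints": joint angles; "joint_vel": joint speeds; "joint_efforts": joint torques, N m; "position": TCP position; "ee_rot": TCP orientation; "contact_force": force on the tool from outside, world axes, zero at the start; "wrist_torque": the same for the moment, N m; "gripper_width": finger opening in mm; "grasp_force": force on a finger pad.
Only numpy, scipy, OpenCV 4.12 (cv2) and the standard library are available. Lean on these libraries where they do the work, as an engineer would, in place of code of your own. Each camera call takes 0.05 s, during which the arm holds its last target. There are 200 camera calls.

## Task

Put the four remote controls on the cabinet away: lay each of the three slim aluminium remotes, buttons up, in the oblong wooden dock cut to its length (longest in the longest, shortest in the shortest), and the round white one in the round dock. Each should end flat on the bottom of its recess, inside the rim. Leave the ring dish and the spring clip with the battery covers where they are.

Things in the scene. Friction and masses are not known exactly. Their poses are not given: they have to be found in the camera images.
- remote_long: The long slim aluminium remote: a loose flat bar 150 x 30 x 16 mm with black round buttons on top, lying buttons up in the row nearer the robot. Origin: centre of its underside; x runs along its length, z up out of the buttons. Told from the other two bars by length only (150, 115, 80 mm). Mass 0.04 to 0.15 kg.
- remote_middle: The middle-length slim aluminium remote: a loose flat bar 115 x 30 x 16 mm with black round buttons on top, lying buttons up in the row nearer the robot. Origin: centre of its underside; x runs along its length, z up out of the buttons. Told from the other two bars by length only (150, 115, 80 mm). Mass 0.04 to 0.15 kg.
- remote_short: The short slim aluminium remote: a loose flat bar 80 x 30 x 16 mm with black round buttons on top, lying buttons up in the row nearer the robot. Origin: centre of its underside; x runs along its length, z up out of the buttons. Told from the other two bars by length only (150, 115, 80 mm). Mass 0.04 to 0.15 kg.
- remote_round: The round white smart-speaker remote: a loose disc 52 mm in diameter, 16 mm thick, with a grey dial on top, in the row nearer the robot. Origin: centre of its underside; z up. 0.035 to 0.07 kg.
- dock_long: The dark wooden dock of the long remote, fixed, in the farther row: an oblong 176 x 56 mm, 10 mm high, with a grey-lined recess 166 x 46 mm in its top (5 mm rim all round), the recess floor 5 mm above the table, so its remote has 8 mm to spare on every side. Origin: centre of its underside, on the table; x runs along its length, z up.
- dock_middle: The dark wooden dock of the middle remote, fixed, in the farther row: an oblong 141 x 56 mm, 10 mm high, with a grey-lined recess 131 x 46 mm in its top (5 mm rim all round), the recess floor 5 mm above the table, so its remote has 8 mm to spare on every side. Origin: centre of its underside, on the table; x runs along its length, z up.
- dock_short: The dark wooden dock of the short remote, fixed, in the farther row: an oblong 106 x 56 mm, 10 mm high, with a grey-lined recess 96 x 46 mm in its top (5 mm rim all round), the recess floor 5 mm above the table, so its remote has 8 mm to spare on every side. Origin: centre of its underside, on the table; x runs along its length, z up.
- dock_round: The round dark wooden dock, fixed, in the farther row: 82 mm in diameter, 10 mm high, with a grey-lined round recess 72 mm in diameter, its floor 5 mm above the table (5 mm rim). Origin: centre of its underside, on the table; z up.
- ring_dish: A loose white ceramic ring dish with a gold ring in it, 80 mm across the rim, 22 mm high, standing among the remotes. To be left where it is. Origin: centre of its underside; z up.
- cover_clip: A loose silver spring clip holding two thin battery covers (one black, one grey), 77 x 36 x 14 mm overall, lying to the robot's left of the docks. To be left where it is. Origin: underside, near the middle; x runs from the clip towards the covers, z up.
Things that resemble listed ones, but are neither listed nor needed, are in the scene too. What is shaped like the remote_middle but orange is not meant.

How it is judged:
By the outcome, as a careful person would: the job done as asked, in the order asked, and still so for the second after the job is handed in, with the robot touching nothing.
It also fails if it takes over 96 s, if anything falls off the work surface, if the arm or the gripper's body presses on something with over 40 N, if the wrist force passes 120 N, or if a joint passes its speed limit or range.

## Working session

There is one attempt and no reset: what is moved stays moved. The work goes in short steps, Python scripts to look and compute and a shell command to move; the robot and the scene stay as the last step left them, time stands still between calls to the robot, and variables do not carry over. Pictures are saved under pics/ and viewed, at most 14 in all, crops included, and the job is handed in when it is done.

```bash
mkdir -p pics; ls; cat > h.py <<'E'
import numpy as np, cv2, pickle
from bench import arm
def snap(cam, fn):
    d=arm.get_image(cam); pickle.dump(d,open(f'pics/{fn}.pkl','wb'))
    cv2.imwrite(f'pics/{fn}.png',cv2.cvtColor(d['image'],cv2.COLOR_RGB2BGR)); return d
def load(fn): return pickle.load(open(f'pics/{fn}.pkl','rb'))
def R(d):
    r=np.array(d['rotation'],float)
    if r.shape==(3,3): return r
    from scipy.spatial.transform import Rotation
    return Rotation.from_quat(r).as_matrix()
def rays(d,px):
    px=np.atleast_2d(np.array(px,float))
    K=np.array([[d['fx'],0,d['cx']],[0,d['fy'],d['cy']],[0,0,1]])
    u=cv2.undistortPoints(px[:,None],K,np.array([d['k1'],0,0,0.]))[:,0]
    return np.c_[u,np.ones(len(u))]@R(d).T
def at(d,px,z):
    v=rays(d,px); c=np.array(d['xyz'],float)
    return c+v*((z-c[2])/v[:,2])[:,None]
def tri(d1,p1,d2,p2):
    out=[]
    for a,b in zip(rays(d1,p1),rays(d2,p2)):
        A=np.c_[a,-b]; s=np.linalg.lstsq(A,np.array(d2['xyz'])-np.array(d1['xyz']),rcond=None)[0]
        P=np.array(d1['xyz'])+a*s[0];Q=np.array(d2['xyz'])+b*s[1]; out.append(np.r_[(P+Q)/2,np.linalg.norm(P-Q)])
    return np.array(out)
E
python3 - <<'E'
from h import *
for c in ['top','side','wrist']:
    d=snap(c,c+'0'); print(c,{k:np.round(v,3).tolist() for k,v in d.items() if k!='image'})
s=arm.read_state(); print(s)
E
```

```text
pics
top {'fx': 566.422, 'fy': 566.422, 'cx': 318.739, 'cy': 242.637, 'k1': -0.129, 'xyz': [258.897, 66.604, 1146.321], 'rotation': [-0.673, 0.732, -0.077, 0.072]}
side {'fx': 452.931, 'fy': 452.931, 'cx': 323.505, 'cy': 233.749, 'k1': -0.108, 'xyz': [371.431, 776.975, 637.522], 'rotation': [-0.051, 0.901, -0.429, 0.034]}
wrist {'fx': 331.0, 'fy': 331.0, 'cx': 319.043, 'cy': 239.41, 'k1': -0.023, 'xyz': [154.631, -608.158, 373.185], 'rotation': [0.56, 0.815, 0.123, 0.083]}
{'clock': 0.15, 'joints': array([-9.44415278e-01,  3.85418279e-01,  6.94210388e-03, -3.40631000e-04,
       -1.19403747e+00, -2.58583417e-01]), 'joint_vel': array([-0.00127424, -0.00013928,  0.00354615,  0.00238507,  0.00039588,
        0.00025249]), 'joint_efforts': array([-4.96779630e-04, -3.92679119e+01,  1.88582164e+01,  4.18855414e+00,
       -3.40598417e-03, -4.94667688e-06]), 'position': array([ 224.58408153, -582.82436879,  255.45231074]), 'ee_rot': array([-1.82802221e-01,  9.83149320e-01,  8.43749125e-04, -2.24594094e-04]), 'contact_force': array([-0.6701612 , -0.03656493,  0.0852006 ]), 'wrist_torque': array([ 0.00986773,  0.02024419, -0.00817126]), 'grasp_force': 0.0, 'gripper_width': 85.67113456819409}
```

View pics/top0.png

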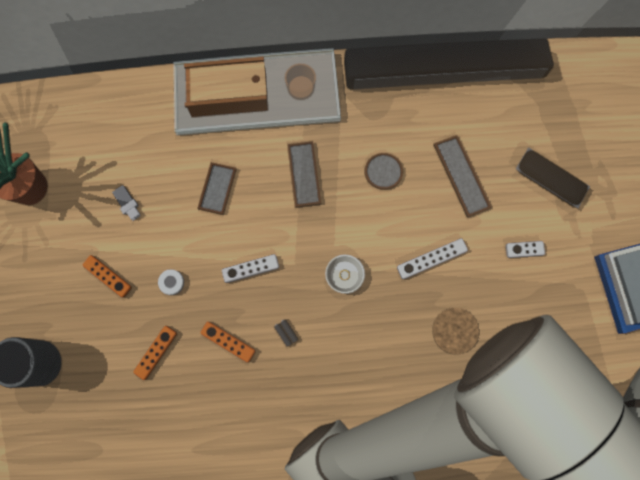

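View pics/side0.png

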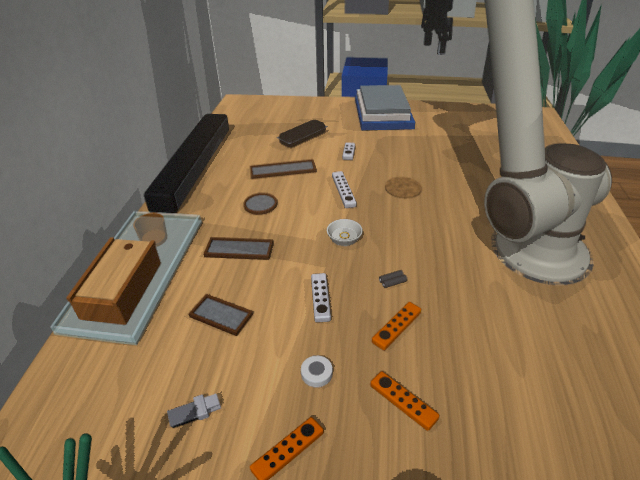

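The top view shows the short remote at (525,250), long at (432,259), middle at (250,269) and round at (171,282). The docks are short (217,188), middle (305,174), round (384,171) and long (462,176). The side view shows the same items, and the orange remotes are decoys.

```bash
cat > seg.py <<'E'
from h import *
def seg(d,seed,win,kind):
    im=cv2.GaussianBlur(d['image'],(3,3),0); hsv=cv2.cvtColor(im,cv2.COLOR_RGB2HSV)
    S,V=hsv[...,1],hsv[...,2]
    m=((S<60)&(V>130)) if kind=='r' else ((S<70)&(V<150)&(V>50))
    m=m.astype(np.uint8); m=cv2.morphologyEx(m,cv2.MORPH_CLOSE,np.ones((5,5)) if kind=='r' else np.ones((3,3)))
    w=np.zeros_like(m); x,y=seed; w[max(0,y-win):y+win,max(0,x-win):x+win]=1
    n,l,st,_=cv2.connectedComponentsWithStats(m*w)
    k=1+np.argmax(st[1:,4]); c=cv2.findContours((l==k).astype(np.uint8),cv2.RETR_EXTERNAL,cv2.CHAIN_APPROX_NONE)[0][0]
    return cv2.convexHull(c)[:,0].astype(float)
def rect(d,h,z):
    P=at(d,h,z)[:,:2].astype(np.float32); (c,s,a)=cv2.minAreaRect(P)
    if s[0]<s[1]: s=s[::-1]; a+=90
    return np.round([*c,*s,(a+90)%180-90],1)
E
python3 - <<'E'
from seg import *
T,S=load('top0'),load('side0')
items={'long':((432,259),40,(344,189),24,'r'),'middle':((250,269),35,(320,298),28,'r'),'short':((525,250),28,(349,151),12,'r'),'round':((171,282),20,(317,371),22,'r'),
'Dlong':((462,176),42,(283,169),36,'d'),'Dmiddle':((305,174),38,(239,248),38,'d'),'Dshort':((217,188),30,(221,314),36,'d'),'Dround':((384,171),22,(261,203),20,'d'),'dish':((345,274),24,(345,232),22,'r')}
vt,vs=T['image'].copy(),S['image'].copy()
for k,(a,wa,b,wb,kd) in items.items():
    h=seg(T,a,wa,kd); g=seg(S,b,wb,kd)
    for v,q in((vt,h),(vs,g)): cv2.polylines(v,[q.astype(np.int32)],True,(255,0,255),1)
    z=16 if kd=='r' else 5
    ca=cv2.minAreaRect(h.astype(np.float32))[0]; cb=cv2.minAreaRect(g.astype(np.float32))[0]
    print(k,rect(T,h,z),'side',rect(S,g,z),'tri',tri(T,[ca],S,[cb])[0].round(1))
o=np.vstack([cv2.resize(vt[130:310,100:580],(800,300)),cv2.resize(vs[110:410,80:440],(360,300))[:, :].copy() if 0 else cv2.resize(vs[130:390,150:640],(800,300))])
cv2.imwrite('pics/seg.png',o[...,::-1])
E
```

```text
long [ 451.  -178.6  151.7   30.   -71.8] side [ 448.6 -168.3  161.5   30.7  -71.4] tri [ 450.4 -180.2    6.4    4. ]
middle [461.7 192.7 115.7  29.2 -78.5] side [460.5 200.6 122.6  28.1 -79.2] tri [462.3 193.9   5.4   2.6]
short [ 453.  -375.9   83.2   31.5   89. ] side [ 451.7 -363.3   89.8   28.3   89. ] tri [ 453.8 -379.2    7.4    1.6]
round [446.5 356.7  51.7  49.7  -2.1] side [445.8 362.3  58.5  48.6 -83.6] tri [446.9 358.4   9.1   1.1]
Dlong [ 625.9 -269.   166.8   46.1   16.7] side [ 624.6 -269.8  163.9   39.6   16.6] tri [ 6.248e+02 -2.691e+02  5.200e+00  1.000e-01]
Dmiddle [657.   67.6 132.2  46.5   2.6] side [655.5  66.  129.7  40.8   2.5] tri [655.1  67.5   6.1   1.1]
Dshort [640.4 254.3  96.8  46.5 -18.1] side [639.8 252.7  93.9  43.2 -18. ] tri [6.390e+02 2.541e+02 6.600e+00 6.000e-01]
Dround [ 649.2 -101.8   70.7   69.7   85.4] side [ 646.9 -102.1   65.8   65.8   72.6] tri [ 647.7 -101.7    5.3    2.1]
dish [434.5   1.6  79.4  77.3 -50. ] side [432.4  -2.   77.8  75.4 -84.4] tri [433.1   1.8  18.2   1.7]
```

View pics/seg.png

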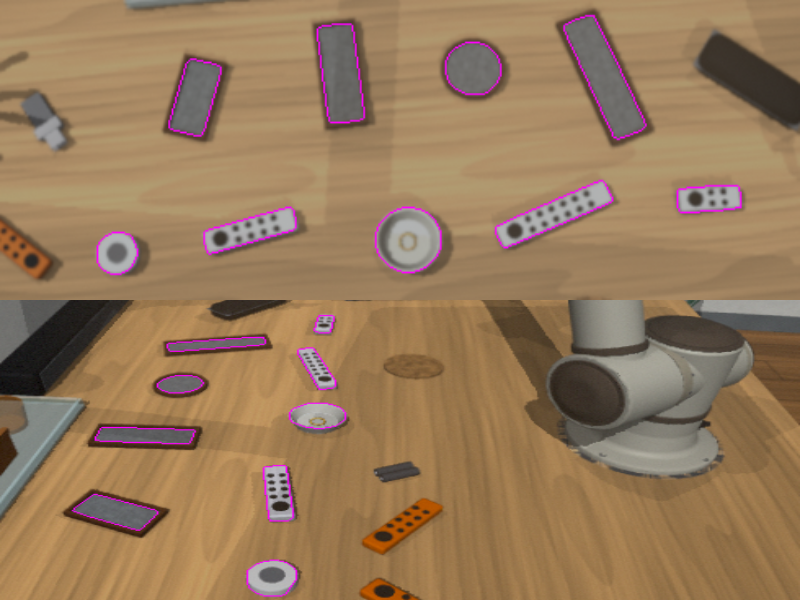

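The outlines fit and the sizes agree with the text: 152, 116 and 83 mm bars, 167, 132 and 97 mm recesses. The dock floors triangulate to 5–6.6 mm. I'll write a delta calculator and start with the long remote.

```bash
cat > go.py <<'E'
import sys
from h import *
from scipy.spatial.transform import Rotation as Ro
# usage: go.py x y z yaw(of tool x, mod 180)
x,y,z,yaw=map(float,sys.argv[1:5]); s=arm.read_state()
r=Ro.from_quat(s['ee_rot']).as_matrix(); p=s['position']; cur=np.degrees(np.arctan2(r[1,0],r[0,0]))
t=[-((yaw-cur+90)%180-90)]; t.append(t[0]-180*np.sign(t[0]))
print('clock',round(s['clock'],2),'pos',p.round(1),'yaw',round(cur,1),'tilt x,y',np.degrees(r.T@[0,0,-1])[:2].round(2),'w',round(s['gripper_width'],1))
d=np.array([x,y,z])-p
print('shift now-frame mm',(r.T@d).round(1),' turn z options deg',np.round(t,1),'j6',np.degrees(s['joints'][5]).round(1))
for a in t:
    q=r@Ro.from_euler('z',a,degrees=True).as_matrix(); print('  after turn',round(a,1),'shift',(q.T@d).round(1))
E
python3 go.py 451 -178.6 130 -71.8
```

```text
clock 0.15 pos [ 224.6 -582.8  255.5] yaw -158.9 tilt x,y [-0.01 -0.1 ] w 85.7
shift now-frame mm [-356.6  295.6  125.9]  turn z options deg [-87.1  92.9] j6 -14.8
  after turn -87.1 shift [-313.1 -341.4  125.9]
  after turn 92.9 shift [313.1 341.4 125.9]
```

```bash
python3 -m pendant '[[-0.0325,0.0269,0.0115,0,0,0,0.085],[-0.0325,0.0269,0.0115,0,0,0,0.085],[-0.0325,0.0269,0.0115,0,0,0,0.085],[-0.0325,0.0269,0.0115,0,0,0,0.085],[-0.0325,0.0269,0.0115,0,0,0,0.085],[-0.0325,0.0269,0.0115,0,0,0,0.085],[-0.0325,0.0269,0.0115,0,0,0,0.085],[-0.0325,0.0269,0.0115,0,0,0,0.085],[-0.0325,0.0269,0.0115,0,0,0,0.085],[-0.0325,0.0269,0.0115,0,0,0,0.085],[-0.0325,0.0269,0.0115,0,0,0,0.085]]' && python3 -m pendant '[[0,0,0,0,0,-7.9,0.085],[0,0,0,0,0,-7.9,0.085],[0,0,0,0,0,-7.9,0.085],[0,0,0,0,0,-7.9,0.085],[0,0,0,0,0,-7.9,0.085],[0,0,0,0,0,-7.9,0.085],[0,0,0,0,0,-7.9,0.085],[0,0,0,0,0,-7.9,0.085],[0,0,0,0,0,-7.9,0.085],[0,0,0,0,0,-7.9,0.085],[0,0,0,0,0,-7.9,0.085],[0,0,0,0,0,0,0.085]]'
python3 go.py 451 -178.6 100 -71.8
python3 - <<'E'
from h import *
snap('wrist','w1')
E
```

```text
clock: 1.25
position: [452.4, -176.9, 129.4]
ee_rot: [-0.183, 0.983, -0.0, 0.0]
contact_force: [0.5, -0.5, 0.9]
gripper_width: 85.3
grasp_force: 0.0
clock: 2.45
position: [451.8, -178.5, 129.7]
ee_rot: [0.809, -0.588, -0.0, 0.0]
contact_force: [0.5, -0.3, 0.9]
gripper_width: 85.1
grasp_force: 0.0
clock 2.45 pos [ 451.8 -178.5  129.7] yaw -72.0 tilt x,y [ 0.01 -0.02] w 85.1
shift now-frame mm [-0.1  0.8 29.7]  turn z options deg [ -0.2 179.8] j6 20.3
  after turn -0.2 shift [-0.1  0.8 29.7]
  after turn 179.8 shift [ 0.1 -0.8 29.7]
```

View pics/w1.png

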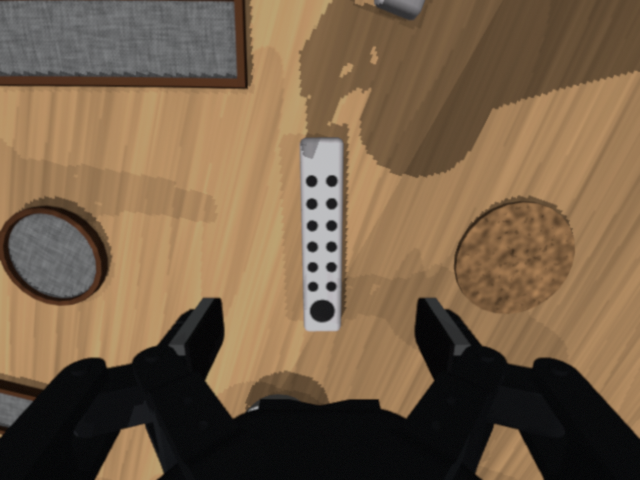

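The wrist view shows the long remote centred between the open fingers, at about (322,235), and lined up with the tool. The round dock is at (53,255).

```bash
python3 - <<'E'
from seg import *
d=load('w1'); print(np.round(d['xyz'],1), np.degrees(arm.read_state()['joints']).round(1))
h=np.array([[302,140],[342,140],[340,330],[305,330]],float)
print(rect(d,h,16),at(d,[[322,235]],16).round(1)); print('Dround',rect(d,seg(d,(53,255),55,'d'),5))
T=load('top0'); print('heights long ends',tri(T,[[399.5,272],[465.5,246.5]],d,[[322,330],[322,140]]).round(1))
E
```

```text
[ 475.  -248.1  247.5] [ -2.4  16.6 -28.6  -0.  -44.8  20.2]
[ 449.3 -178.1  145.8   28.   -71.9] [[ 451.8 -184.1   16. ]]
Dround [648.7 -97.8  70.3  69.1 -83.6]
heights long ends [[ 4.273e+02 -1.091e+02  1.670e+01  1.000e-01]
 [ 4.702e+02 -2.488e+02  1.880e+01  5.600e+00]]
```

The wrist view agrees within 2 mm, with the top at about 16–18 mm. I'll descend so the tips sit about 8 mm up, clear of the dock rims later, then grip and lift.

```bash
python3 -m pendant '[[0,0,0.045,0,0,0,0.06],[0,0,0.035,0,0,0,0.06],[0,0,0.012,0,0,0,0.06],[0,0,0.005,0,0,0,0.06],[0,0,0,0,0,0,0.01],[0,0,0,0,0,0,0.01],[0,0,0,0,0,0,0.01],[0,0,0,0,0,0,0.01],[0,0,0,0,0,0,0.01],[0,0,0,0,0,0,0.01]]'; python3 go.py 451 -178.6 33 -71.8
```

```text
clock: 3.5
position: [452.7, -178.6, 34.0]
ee_rot: [0.809, -0.588, 0.001, -0.001]
contact_force: [-1.0, 0.5, 7.1]
gripper_width: 27.7
grasp_force: 60.0
clock 3.5 pos [ 452.7 -178.6   34. ] yaw -72.0 tilt x,y [-0.06  0.12] w 27.7
shift now-frame mm [-0.5  1.6  1. ]  turn z options deg [ -0.2 179.8] j6 20.3
  after turn -0.2 shift [-0.5  1.6  1. ]
  after turn 179.8 shift [ 0.5 -1.6  1. ]
```

```bash
python3 -m pendant '[[0,0,-0.02,0,0,0,0.01],[0,0,-0.03,0,0,0,0.01],[0,0,-0.03,0,0,0,0.01],[0,0,0,0,0,0,0.01]]'; python3 go.py 625.5 -268.5 100 16.7
python3 - <<'E'
from h import *
d=snap('side','s1'); snap('wrist','w2')
a=cv2.resize(d['image'][60:300,200:520],(533,400)); b=cv2.resize(load('w2')['image'],(533,400))
cv2.imwrite('pics/c1.png',cv2.resize(np.hstack([a,b]),(800,300))[...,::-1])
E
```

```text
clock: 3.9
position: [454.6, -178.8, 116.7]
ee_rot: [0.809, -0.588, 0.004, -0.002]
contact_force: [0.9, 0.4, -1.6]
gripper_width: 27.7
grasp_force: 59.7
clock 3.9 pos [ 454.6 -178.8  116.7] yaw -72.0 tilt x,y [-0.23  0.49] w 27.7
shift now-frame mm [ 138.  -134.7   18.4]  turn z options deg [-88.7  91.3] j6 20.3
  after turn -88.7 shift [137.8 134.9  18.4]
  after turn 91.3 shift [-137.8 -134.9   18.4]
```

View pics/c1.png

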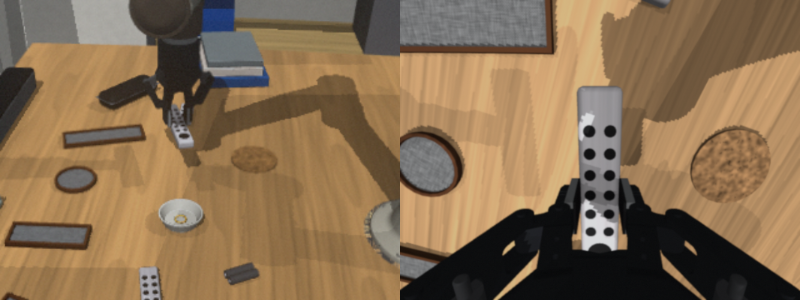

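The long remote is held level between the fingers in both views. I'll move it to its dock.

```bash
python3 -m pendant '[[0.0345,-0.0337,0,0,0,0,0.01],[0.0345,-0.0337,0,0,0,0,0.01],[0.0345,-0.0337,0,0,0,0,0.01],[0.0345,-0.0337,0,0,0,0,0.01],[0,0,0,0,0,0,0.01]]' >/dev/null && python3 -m pendant '[[0,0,0,0,0,8.3,0.01],[0,0,0,0,0,8.3,0.01],[0,0,0,0,0,8.3,0.01],[0,0,0,0,0,8.3,0.01],[0,0,0,0,0,8.3,0.01],[0,0,0,0,0,8.3,0.01],[0,0,0,0,0,8.3,0.01],[0,0,0,0,0,8.3,0.01],[0,0,0,0,0,8.3,0.01],[0,0,0,0,0,8.3,0.01],[0,0,0,0,0,8.3,0.01],[0,0,0,0,0,0,0.01]]'; python3 go.py 625.5 -268.5 40 16.7
python3 - <<'E'
from h import *
snap('wrist','w3');snap('top','t3')
E
```

```text
clock: 5.7
position: [621.4, -267.7, 110.6]
ee_rot: [-0.145, 0.989, 0.001, -0.002]
contact_force: [0.2, -0.2, -1.6]
gripper_width: 27.9
grasp_force: 59.7
clock 5.7 pos [ 621.4 -267.7  110.6] yaw -163.3 tilt x,y [-0.18 -0.13] w 27.9
shift now-frame mm [-3.9 -2.1 70.6]  turn z options deg [ -0. 180.] j6 -63.7
  after turn -0.0 shift [-3.9 -2.1 70.6]
  after turn 180.0 shift [ 3.9  2.1 70.6]
```

View pics/w3.png

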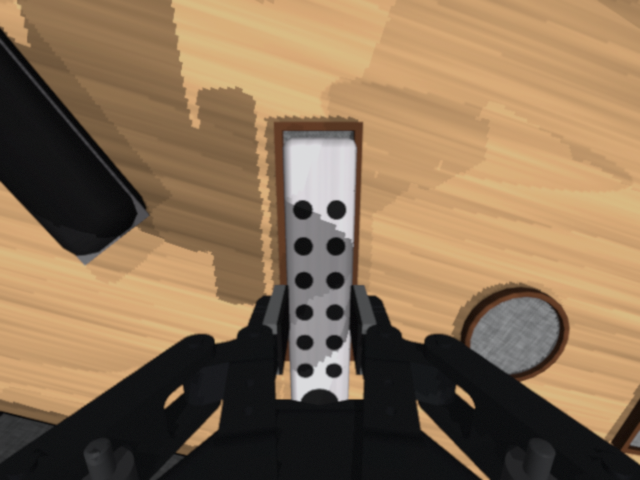

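The wrist view shows the held bar over the dock, its far end at (286–356,137) and lined up with the dock rim at (275–362,122). I'll check for sag in hand.

```bash
cat > held.py <<'E'
from h import *
from scipy.spatial.transform import Rotation as Ro
def proj(d,P):
    K=np.array([[d['fx'],0,d['cx']],[0,d['fy'],d['cy']],[0,0,1]]); r=R(d).T
    return cv2.projectPoints(np.array(P,float),cv2.Rodrigues(r)[0],-r@np.array(d['xyz']),K,np.array([d['k1'],0,0,0.]))[0][:,0]
def pred(d,L,off,tilt,zt=18,p=None):
    s=arm.read_state(); r=Ro.from_quat(s['ee_rot']).as_matrix(); a=np.radians(tilt)
    P=[[off+x*np.cos(a),y,zt+x*np.sin(a)] for x in(L/2,) for y in(-15,15)]+[[off+x*np.cos(a),0,zt+x*np.sin(a)] for x in(L/2,0)]
    return proj(d,np.array(P)@r.T+s['position']).round(0).tolist()
E
python3 - <<'E'
from held import *
d=load('w3')
for t in (-4,0,4): print(t,pred(d,150,0,t))
E
```

```text
-4 [[273.0, 138.0], [353.0, 138.0], [313.0, 138.0], [314.0, 309.0]]
0 [[275.0, 138.0], [351.0, 138.0], [313.0, 138.0], [314.0, 309.0]]
4 [[276.0, 138.0], [350.0, 138.0], [313.0, 138.0], [314.0, 309.0]]
```

```bash
python3 -m pendant '[[-0.0039,-0.0021,0.035,0,0,0,0.01],[0,0,0.025,0,0,0,0.01],[0,0,0.008,0,0,0,0.01],[0,0,0,0,0,0,0.01],[0,0,0,0,0,0,0.01]]'; python3 go.py 625.5 -268.5 39 16.7
```

```text
clock: 6.3
position: [627.9, -269.3, 45.8]
ee_rot: [-0.146, 0.989, -0.001, 0.001]
contact_force: [-0.9, 0.1, -1.1]
gripper_width: 27.7
grasp_force: 59.7
clock 6.3 pos [ 627.9 -269.3   45.8] yaw -163.3 tilt x,y [0.08 0.07] w 27.7
shift now-frame mm [2.  1.5 6.8]  turn z options deg [   0. -180.] j6 -63.6
  after turn 0.0 shift [2.  1.5 6.8]
  after turn -180.0 shift [-2.  -1.5  6.8]
```

```bash
python3 -m pendant '[[0.0015,0.0007,0.003,0,0,0,0.01],[0,0,0.0015,0,0,0,0.01],[0,0,0.0015,0,0,0,0.01],[0,0,0,0,0,0,0.01],[0,0,0,0,0,0,0.01]]'; python3 go.py 625.5 -268.5 39 16.7
```

```text
clock: 6.8
position: [625.5, -268.9, 39.1]
ee_rot: [-0.145, 0.989, -0.0, 0.0]
contact_force: [-0.3, 0.3, 0.2]
gripper_width: 28.3
grasp_force: 59.7
clock 6.8 pos [ 625.5 -268.9   39.1] yaw -163.3 tilt x,y [0.01 0.01] w 28.3
shift now-frame mm [-0.1  0.4  0.1]  turn z options deg [ -0. 180.] j6 -63.6
  after turn -0.0 shift [-0.1  0.4  0.1]
  after turn 180.0 shift [ 0.1 -0.4  0.1]
```

Release, rise, and look.

```bash
python3 -m pendant '[[0,0,0,0,0,0,0.05],[0,0,0,0,0,0,0.055],[0,0,0,0,0,0,0.055],[0,0,0,0,0,0,0.055],[0,0,-0.01,0,0,0,0.055],[0,0,-0.03,0,0,0,0.055],[0,0,-0.04,0,0,0,0.06]]'; python3 go.py 461.7 192.7 118 -78.5
python3 - <<'E'
from h import *
d=snap('side','s4'); snap('wrist','w4')
a=cv2.resize(d['image'][130:220,220:340],(400,300)); b=cv2.resize(load('w4')['image'],(400,300))
cv2.imwrite('pics/c4.png',np.hstack([a,b])[...,::-1])
E
```

```text
clock: 7.5
position: [624.2, -268.6, 118.1]
ee_rot: [-0.145, 0.989, 0.001, -0.002]
contact_force: [0.8, -0.4, -0.5]
gripper_width: 60.2
grasp_force: 0.0
clock 7.5 pos [ 624.2 -268.6  118.1] yaw -163.3 tilt x,y [-0.24 -0.13] w 60.2
shift now-frame mm [ 23.4 488.5   1.3]  turn z options deg [-84.8  95.2] j6 -63.6
  after turn -84.8 shift [-484.4   67.3    1.3]
  after turn 95.2 shift [484.4 -67.3   1.3]
```

View pics/c4.png

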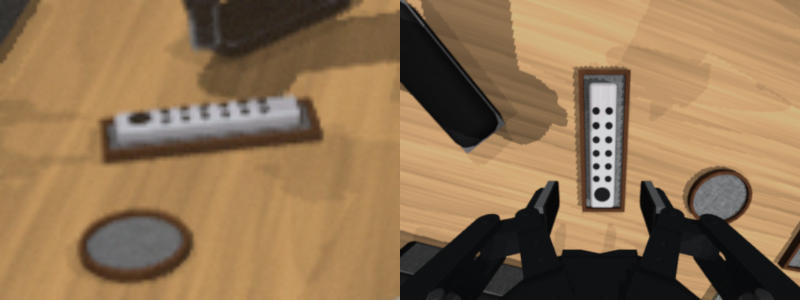

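The long remote lies flat inside its dock: the side crop shows it within the rim, and the wrist crop shows it inside at (603,145). Next is the middle remote.

```bash
python3 -m pendant '[[0.00245,0.0489,0,0,0,0,0.06],[0.00245,0.0489,0,0,0,0,0.06],[0.00245,0.0489,0,0,0,0,0.06],[0.00245,0.0489,0,0,0,0,0.06],[0.00245,0.0489,0,0,0,0,0.06],[0.00245,0.0489,0,0,0,0,0.06],[0.00245,0.0489,0,0,0,0,0.06],[0.00245,0.0489,0,0,0,0,0.06],[0.00245,0.0489,0,0,0,0,0.06],[0.00245,0.0489,0,0,0,0,0.06],[0,0,0,0,0,0,0.06]]' >/dev/null && python3 -m pendant '[[0,0,0,0,0,-7.7,0.06],[0,0,0,0,0,-7.7,0.06],[0,0,0,0,0,-7.7,0.06],[0,0,0,0,0,-7.7,0.06],[0,0,0,0,0,-7.7,0.06],[0,0,0,0,0,-7.7,0.06],[0,0,0,0,0,-7.7,0.06],[0,0,0,0,0,-7.7,0.06],[0,0,0,0,0,-7.7,0.06],[0,0,0,0,0,-7.7,0.06],[0,0,0,0,0,-7.7,0.06],[0,0,0,0,0,0,0.06],[0,0,0,0,0,0,0.06]]' >/dev/null; python3 go.py 461.7 192.7 33 -78.5
```

```text
clock 8.7 pos [461.  197.5 120. ] yaw -162.9 tilt x,y [ 0.19 -0.07] w 60.1
shift now-frame mm [ 1. -5. 87.]  turn z options deg [-84.4  95.6] j6 -114.7
  after turn -84.4 shift [ 5.   0.5 87. ]
  after turn 95.6 shift [-5.  -0.5 87. ]invalid input
```

```bash
python3 -m pendant '[[0,0,0,0,0,-7.7,0.06],[0,0,0,0,0,-7.7,0.06],[0,0,0,0,0,-7.7,0.06],[0,0,0,0,0,-7.7,0.06],[0,0,0,0,0,-7.7,0.06],[0,0,0,0,0,-7.7,0.06],[0,0,0,0,0,-7.7,0.06],[0,0,0,0,0,-7.7,0.06],[0,0,0,0,0,-7.7,0.06],[0,0,0,0,0,-7.7,0.06],[0,0,0,0,0,-7.7,0.06],[0,0,0,0,0,0,0.06]]' >/dev/null; python3 go.py 461.7 192.7 33 -78.5
```

```text
clock 9.9 pos [462.  192.1 119.3] yaw -78.7 tilt x,y [0.02 0.04] w 59.9
shift now-frame mm [-0.6  0.2 86.3]  turn z options deg [ -0.2 179.8] j6 -29.9
  after turn -0.2 shift [-0.6  0.2 86.3]
  after turn 179.8 shift [ 0.6 -0.2 86.3]
```

```bash
python3 -m pendant '[[-0.0006,0,0.04,0,0,0,0.06],[0,0,0.03,0,0,0,0.06],[0,0,0.011,0,0,0,0.06],[0,0,0.005,0,0,0,0.06],[0,0,0,0,0,0,0.01],[0,0,0,0,0,0,0.01],[0,0,0,0,0,0,0.01],[0,0,0,0,0,0,0.01],[0,0,0,0,0,0,0.01],[0,0,0,0,0,0,0.01]]'; python3 -m pendant '[[0,0,-0.02,0,0,0,0.01],[0,0,-0.03,0,0,0,0.01],[0,0,-0.03,0,0,0,0.01],[0,0,0,0,0,0,0.01],[0,0,0,0,0,0,0.01]]'; python3 go.py 656 67.2 100 2.6
```

```text
clock: 10.9
position: [462.4, 193.8, 34.4]
ee_rot: [0.774, -0.633, 0.0, -0.002]
contact_force: [-0.5, -0.2, 6.8]
gripper_width: 28.1
grasp_force: 59.9
clock: 11.4
position: [461.5, 193.3, 113.5]
ee_rot: [0.774, -0.634, -0.0, -0.001]
contact_force: [-0.2, -0.4, -1.4]
gripper_width: 28.1
grasp_force: 59.4
clock 11.4 pos [461.5 193.3 113.5] yaw -78.7 tilt x,y [0.08 0.09] w 28.1
shift now-frame mm [ 161.9 -165.9   13.5]  turn z options deg [-81.3  98.7] j6 -30.0
  after turn -81.3 shift [188.6 134.8  13.5]
  after turn 98.7 shift [-188.6 -134.8   13.5]
```

```bash
python3 -m pendant '[[0.0324,-0.0332,0,0,0,0,0.01],[0.0324,-0.0332,0,0,0,0,0.01],[0.0324,-0.0332,0,0,0,0,0.01],[0.0324,-0.0332,0,0,0,0,0.01],[0.0324,-0.0332,0,0,0,0,0.01],[0,0,0,0,0,0,0.01]]' >/dev/null && python3 -m pendant '[[0,0,0,0,0,-8.13,0.01],[0,0,0,0,0,-8.13,0.01],[0,0,0,0,0,-8.13,0.01],[0,0,0,0,0,-8.13,0.01],[0,0,0,0,0,-8.13,0.01],[0,0,0,0,0,-8.13,0.01],[0,0,0,0,0,-8.13,0.01],[0,0,0,0,0,-8.13,0.01],[0,0,0,0,0,-8.13,0.01],[0,0,0,0,0,-8.13,0.01],[0,0,0,0,0,0,0.01],[0,0,0,0,0,0,0.01]]' >/dev/null; python3 go.py 656 67.2 39 2.6
python3 - <<'E'
from held import *
d=snap('wrist','w5'); print(pred(d,115,0,0))
E
```

```text
clock 13.2 pos [655.3  67.2 111.6] yaw 2.5 tilt x,y [ 0.13 -0.02] w 27.6
shift now-frame mm [ 0.8 -0.  72.6]  turn z options deg [-1.000e-01  1.799e+02] j6 72.6
  after turn -0.1 shift [ 0.8 -0.  72.6]
  after turn 179.9 shift [-0.8  0.  72.6]
[[287.0, 182.0], [360.0, 182.0], [324.0, 182.0], [323.0, 308.0]]
```

View pics/w5.png

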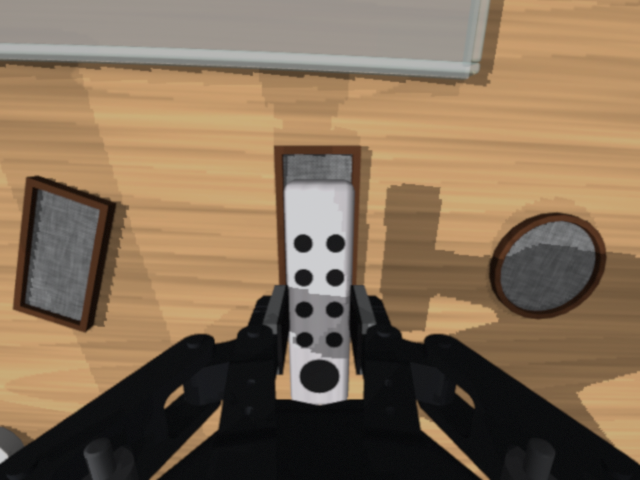

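The middle remote is held as predicted, far end at (320,182), above its dock at (277–360,148). Lowering it and releasing.

```bash
python3 -m pendant '[[0.0005,0,0.035,0,0,0,0.01],[0,0,0.025,0,0,0,0.01],[0,0,0.008,0,0,0,0.01],[0,0,0.003,0,0,0,0.01],[0,0,0.0015,0,0,0,0.01],[0,0,0.0015,0,0,0,0.01],[0,0,0,0,0,0,0.01],[0,0,0,0,0,0,0.01]]'; python3 go.py 656 67.2 39 2.6
```

```text
clock: 14.05
position: [657.2, 67.2, 39.7]
ee_rot: [1.0, 0.023, 0.001, -0.0]
contact_force: [-0.4, -1.0, -0.4]
gripper_width: 28.1
grasp_force: 59.5
clock 14.05 pos [657.2  67.2  39.7] yaw 2.7 tilt x,y [-0.09  0.02] w 28.1
shift now-frame mm [-1.2 -0.   0.7]  turn z options deg [ 1.000e-01 -1.799e+02] j6 72.8
  after turn 0.1 shift [-1.2 -0.   0.7]
  after turn -179.9 shift [1.2 0.  0.7]
```

```bash
python3 -m pendant '[[0,0,0,0,0,0,0.05],[0,0,0,0,0,0,0.055],[0,0,0,0,0,0,0.055],[0,0,0,0,0,0,0.055],[0,0,-0.01,0,0,0,0.055],[0,0,-0.03,0,0,0,0.055],[0,0,-0.04,0,0,0,0.06],[0,0,0,0,0,0,0.06]]'; python3 go.py 453 -376 118 89
python3 - <<'E'
from h import *
d=snap('side','s6'); snap('wrist','w6')
a=cv2.resize(d['image'][200:290,180:300],(400,300)); b=cv2.resize(load('w6')['image'],(400,300))
cv2.imwrite('pics/c6.png',np.hstack([a,b])[...,::-1])
E
```

```text
clock: 14.85
position: [660.7, 67.9, 126.4]
ee_rot: [1.0, 0.024, 0.007, -0.001]
contact_force: [1.1, 0.4, 1.2]
gripper_width: 59.7
grasp_force: 0.0
clock 14.85 pos [660.7  67.9 126.4] yaw 2.8 tilt x,y [-0.76  0.1 ] w 59.7
shift now-frame mm [-229.   433.4    4.6]  turn z options deg [-86.2  93.8] j6 72.8
  after turn -86.2 shift [-447.5 -200.1    4.6]
  after turn 93.8 shift [447.5 200.1   4.6]
```

View pics/c6.png

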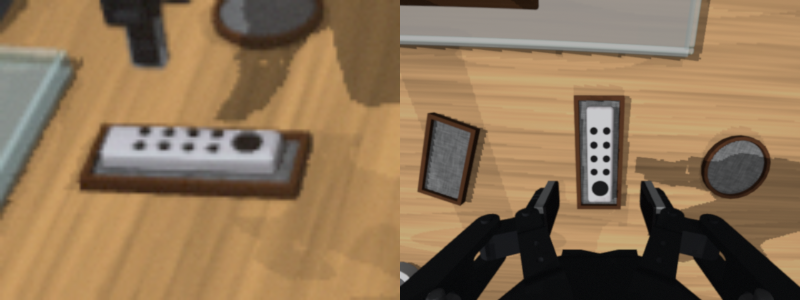

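The middle remote lies flat in its dock in both crops. Next is the short one.

```bash
python3 -m pendant '[[-0.0223,0.0434,0,0,0,0,0.06],[-0.0223,0.0434,0,0,0,0,0.06],[-0.0223,0.0434,0,0,0,0,0.06],[-0.0223,0.0434,0,0,0,0,0.06],[-0.0223,0.0434,0,0,0,0,0.06],[-0.0223,0.0434,0,0,0,0,0.06],[-0.0223,0.0434,0,0,0,0,0.06],[-0.0223,0.0434,0,0,0,0,0.06],[-0.0223,0.0434,0,0,0,0,0.06],[-0.0223,0.0434,0,0,0,0,0.06],[0,0,0,0,0,0,0.06]]' >/dev/null && python3 -m pendant '[[0,0,0,0,0,8.52,0.06],[0,0,0,0,0,8.52,0.06],[0,0,0,0,0,8.52,0.06],[0,0,0,0,0,8.52,0.06],[0,0,0,0,0,8.52,0.06],[0,0,0,0,0,8.52,0.06],[0,0,0,0,0,8.52,0.06],[0,0,0,0,0,8.52,0.06],[0,0,0,0,0,8.52,0.06],[0,0,0,0,0,8.52,0.06],[0,0,0,0,0,8.52,0.06],[0,0,0,0,0,0,0.06]]' >/dev/null; python3 go.py 453 -376 33 89
```

```text
clock 17.25 pos [ 453.8 -376.2  117.9] yaw -91.0 tilt x,y [ 0.06 -0.11] w 60.3
shift now-frame mm [-0.   0.6 84.9]  turn z options deg [ -0. 180.] j6 22.9
  after turn -0.0 shift [-0.   0.6 84.9]
  after turn 180.0 shift [ 0.  -0.6 84.9]
```

```bash
python3 -m pendant '[[0,0.0005,0.04,0,0,0,0.06],[0,0,0.03,0,0,0,0.06],[0,0,0.011,0,0,0,0.06],[0,0,0.005,0,0,0,0.06],[0,0,0,0,0,0,0.01],[0,0,0,0,0,0,0.01],[0,0,0,0,0,0,0.01],[0,0,0,0,0,0,0.01],[0,0,0,0,0,0,0.01],[0,0,0,0,0,0,0.01]]'; python3 -m pendant '[[0,0,-0.02,0,0,0,0.01],[0,0,-0.03,0,0,0,0.01],[0,0,-0.03,0,0,0,0.01],[0,0,0,0,0,0,0.01],[0,0,0,0,0,0,0.01]]'; python3 go.py 639.8 253.8 113 -18.1
```

```text
clock: 18.25
position: [454.7, -377.3, 34.5]
ee_rot: [-0.701, 0.713, -0.001, 0.0]
contact_force: [0.1, 0.3, 6.4]
gripper_width: 27.2
grasp_force: 59.9
clock: 18.75
position: [453.7, -376.7, 113.4]
ee_rot: [-0.7, 0.714, -0.001, 0.001]
contact_force: [0.7, 1.6, -1.2]
gripper_width: 27.6
grasp_force: 59.4
clock 18.75 pos [ 453.7 -376.7  113.4] yaw -91.1 tilt x,y [-0.01  0.09] w 27.6
shift now-frame mm [-633.8 -174.3    0.7]  turn z options deg [-73. 107.] j6 22.9
  after turn -73.0 shift [ -19.  -657.1    0.7]
  after turn 107.0 shift [ 19.  657.1   0.7]
```

```bash
python3 -m pendant '[[-0.0453,-0.0124,0,0,0,0,0.01],[-0.0453,-0.0124,0,0,0,0,0.01],[-0.0453,-0.0124,0,0,0,0,0.01],[-0.0453,-0.0124,0,0,0,0,0.01],[-0.0453,-0.0124,0,0,0,0,0.01],[-0.0453,-0.0124,0,0,0,0,0.01],[-0.0453,-0.0124,0,0,0,0,0.01],[-0.0453,-0.0124,0,0,0,0,0.01],[-0.0453,-0.0124,0,0,0,0,0.01],[-0.0453,-0.0124,0,0,0,0,0.01],[-0.0453,-0.0124,0,0,0,0,0.01],[-0.0453,-0.0124,0,0,0,0,0.01]]' >/dev/null && python3 -m pendant '[[-0.0453,-0.0124,0,0,0,0,0.01],[-0.0453,-0.0124,0,0,0,0,0.01],[0,0,0,0,0,-8.11,0.01],[0,0,0,0,0,-8.11,0.01],[0,0,0,0,0,-8.11,0.01],[0,0,0,0,0,-8.11,0.01],[0,0,0,0,0,-8.11,0.01],[0,0,0,0,0,-8.11,0.01],[0,0,0,0,0,-8.11,0.01],[0,0,0,0,0,-8.11,0.01],[0,0,0,0,0,-8.11,0.01],[0,0,0,0,0,0,0.01]]' >/dev/null; python3 -m pendant '[[0,0,0,0,0,0,0.01]]'; python3 go.py 639.8 253.8 39 -18.1
python3 - <<'E'
from held import *
d=snap('wrist','w7'); print(pred(d,80,0,0))
E
```

```text
clock: 21.25
position: [638.3, 253.7, 111.4]
ee_rot: [0.987, -0.158, -0.001, 0.001]
contact_force: [0.7, 0.1, -1.1]
gripper_width: 27.5
grasp_force: 59.4
clock 21.25 pos [638.3 253.7 111.4] yaw -18.2 tilt x,y [ 0.1 -0.1] w 27.5
shift now-frame mm [ 1.6 -0.7 72.4]  turn z options deg [-1.000e-01  1.799e+02] j6 36.6
  after turn -0.1 shift [ 1.6 -0.7 72.4]
  after turn 179.9 shift [-1.6  0.7 72.4]
[[287.0, 223.0], [358.0, 223.0], [323.0, 223.0], [322.0, 307.0]]
```

View pics/w7.png

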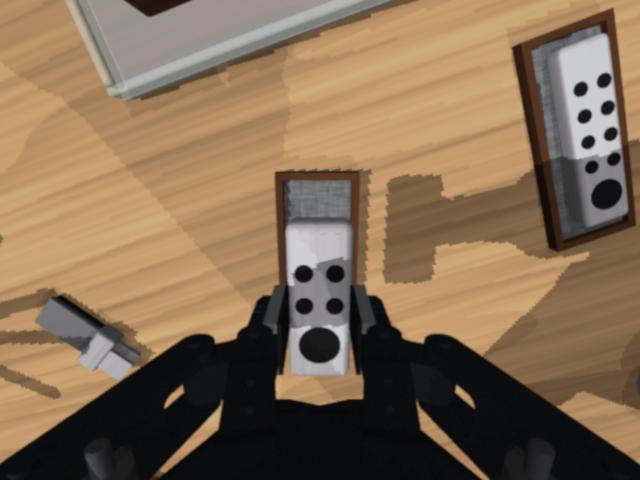

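The short remote is held centred, far end at (320,220), above its dock at (277–358,175). The clip at (90,338) is well clear. Lowering.

```bash
python3 -m pendant '[[0.001,-0.0004,0.035,0,0,0,0.01],[0,0,0.025,0,0,0,0.01],[0,0,0.008,0,0,0,0.01],[0,0,0.003,0,0,0,0.01],[0,0,0.0015,0,0,0,0.01],[0,0,0.001,0,0,0,0.01],[0,0,0,0,0,0,0.01],[0,0,0,0,0,0,0.01]]'; python3 go.py 639.8 253.8 39 -18.1
```

```text
clock: 22.1
position: [640.4, 254.4, 40.3]
ee_rot: [0.988, -0.157, 0.001, -0.001]
contact_force: [-0.0, 0.7, -0.7]
gripper_width: 27.6
grasp_force: 59.4
clock 22.1 pos [640.4 254.4  40.3] yaw -18.1 tilt x,y [-0.06  0.07] w 27.6
shift now-frame mm [-0.3  0.8  1.3]  turn z options deg [   0. -180.] j6 36.9
  after turn 0.0 shift [-0.3  0.8  1.3]
  after turn -180.0 shift [ 0.3 -0.8  1.3]
```

```bash
python3 -m pendant '[[0,0,0.0005,0,0,0,0.01],[0,0,0,0,0,0,0.05],[0,0,0,0,0,0,0.055],[0,0,0,0,0,0,0.055],[0,0,0,0,0,0,0.055],[0,0,-0.01,0,0,0,0.055],[0,0,-0.03,0,0,0,0.055],[0,0,-0.04,0,0,0,0.085],[0,0,0,0,0,0,0.085],[0,0,0,0,0,0,0.085],[0,0,0,0,0,0,0.085]]'; python3 go.py 446.5 357 118 -20
python3 - <<'E'
from h import *
d=snap('side','s8'); snap('wrist','w8')
a=cv2.resize(d['image'][270:390,170:350],(400,300)); b=cv2.resize(load('w8')['image'],(400,300))
cv2.imwrite('pics/c8.png',np.hstack([a,b])[...,::-1])
E
```

```text
clock: 23.2
position: [639.3, 253.9, 118.3]
ee_rot: [0.988, -0.157, -0.001, 0.0]
contact_force: [-1.0, 0.4, -0.2]
gripper_width: 85.0
grasp_force: 0.0
clock 23.2 pos [639.3 253.9 118.3] yaw -18.1 tilt x,y [ 0.06 -0.04] w 85.0
shift now-frame mm [-215.3  -38.2    0.5]  turn z options deg [   1.9 -178.1] j6 36.9
  after turn 1.9 shift [-216.5  -30.9    0.5]
  after turn -178.1 shift [216.5  30.9   0.5]
```

View pics/c8.png

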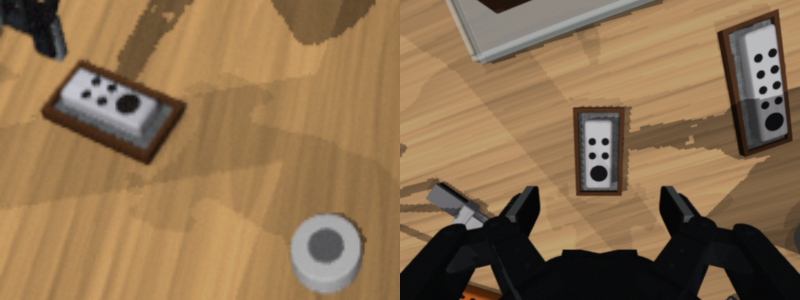

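The short remote is flat in its dock. Last is the round one, gripped at yaw −60° to stay clear of the orange remote.

```bash
python3 -m pendant '[[-0.043,-0.0076,0,0,0,0,0.08],[-0.043,-0.0076,0,0,0,0,0.08],[-0.043,-0.0076,0,0,0,0,0.08],[-0.043,-0.0076,0,0,0,0,0.08],[-0.043,-0.0076,0,0,0,0,0.08],[0,0,0,0,0,8.4,0.08],[0,0,0,0,0,8.4,0.08],[0,0,0,0,0,8.4,0.08],[0,0,0,0,0,8.4,0.08],[0,0,0,0,0,8.4,0.08],[0,0,0,0,0,0,0.08],[0,0,0,0,0,0,0.08]]'; python3 go.py 446.5 357 30 -60
python3 - <<'E'
from h import *
d=snap('wrist','w9')
E
```

```text
clock: 24.5
position: [447.1, 356.7, 118.1]
ee_rot: [0.867, -0.499, -0.0, 0.001]
contact_force: [0.1, 0.4, -0.6]
gripper_width: 80.1
grasp_force: 0.0
clock 24.5 pos [447.1 356.7 118.1] yaw -59.9 tilt x,y [-0.03 -0.07] w 80.1
shift now-frame mm [-0.7  0.3 88.1]  turn z options deg [ 1.000e-01 -1.799e+02] j6 -24.7
  after turn 0.1 shift [-0.7  0.3 88.1]
  after turn -179.9 shift [ 0.7 -0.3 88.1]
```

View pics/w9.png

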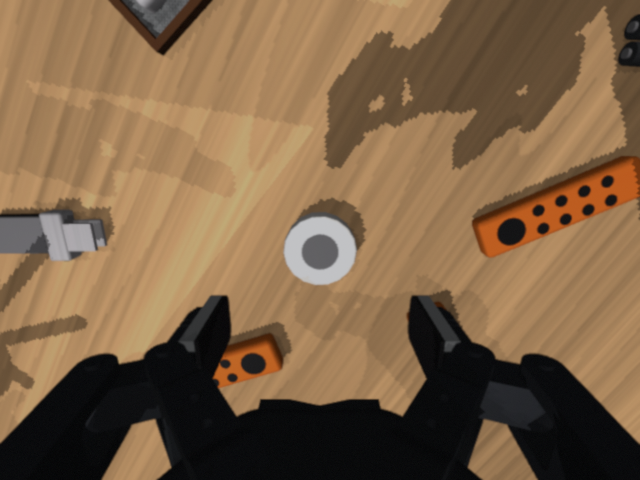

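The disc is centred at (320,250), and the fingers' landing zone is clear of the orange remotes at (550,205) and (250,362).

```bash
python3 -m pendant '[[-0.0005,0,0.04,0,0,0,0.08],[0,0,0.03,0,0,0,0.08],[0,0,0.013,0,0,0,0.08],[0,0,0.005,0,0,0,0.08],[0,0,0,0,0,0,0.04],[0,0,0,0,0,0,0.03],[0,0,0,0,0,0,0.03],[0,0,0,0,0,0,0.03],[0,0,0,0,0,0,0.03],[0,0,0,0,0,0,0.03]]'; python3 -m pendant '[[0,0,-0.02,0,0,0,0.03],[0,0,-0.03,0,0,0,0.03],[0,0,-0.03,0,0,0,0.03],[0,0,0,0,0,0,0.03],[0,0,0,0,0,0,0.03]]'; python3 go.py 648.5 -101 110 -60
```

```text
clock: 25.55
position: [447.9, 358.3, 33.0]
ee_rot: [0.866, -0.5, 0.0, -0.002]
contact_force: [-0.2, -0.6, 6.2]
gripper_width: 47.9
grasp_force: 61.3
clock: 26.05
position: [447.2, 357.7, 112.1]
ee_rot: [0.866, -0.501, -0.0, -0.001]
contact_force: [0.3, 0.1, -1.2]
gripper_width: 48.2
grasp_force: 62.1
clock 26.05 pos [447.2 357.7 112.1] yaw -60.1 tilt x,y [0.09 0.14] w 48.2
shift now-frame mm [498.   54.4   1.2]  turn z options deg [-1.000e-01  1.799e+02] j6 -24.9
  after turn -0.1 shift [497.9  55.    1.2]
  after turn 179.9 shift [-497.9  -55.     1.2]
```

```bash
python3 -m pendant '[[0.0453,0.00495,0,0,0,0,0.03],[0.0453,0.00495,0,0,0,0,0.03],[0.0453,0.00495,0,0,0,0,0.03],[0.0453,0.00495,0,0,0,0,0.03],[0.0453,0.00495,0,0,0,0,0.03],[0.0453,0.00495,0,0,0,0,0.03],[0.0453,0.00495,0,0,0,0,0.03],[0.0453,0.00495,0,0,0,0,0.03],[0.0453,0.00495,0,0,0,0,0.03],[0.0453,0.00495,0,0,0,0,0.03],[0.0453,0.00495,0,0,0,0,0.03],[0,0,0,0,0,0,0.03]]' >/dev/null; python3 -m pendant '[[0,0,0,0,0,0,0.03],[0,0,0,0,0,0,0.03],[0,0,0,0,0,0,0.03]]'; python3 go.py 648.5 -101 38 -60
python3 - <<'E'
from h import *
d=snap('wrist','w10')
E
```

```text
clock: 27.55
position: [648.1, -100.3, 110.5]
ee_rot: [0.866, -0.5, -0.0, 0.0]
contact_force: [-0.5, 0.8, -0.5]
gripper_width: 48.0
grasp_force: 62.1
clock 27.55 pos [ 648.1 -100.3  110.5] yaw -60.0 tilt x,y [ 0.03 -0.04] w 48.0
shift now-frame mm [ 0.8 -0.1 72.5]  turn z options deg [   0. -180.] j6 24.7
  after turn 0.0 shift [ 0.8 -0.1 72.5]
  after turn -180.0 shift [-0.8  0.1 72.5]
```

View pics/w10.png

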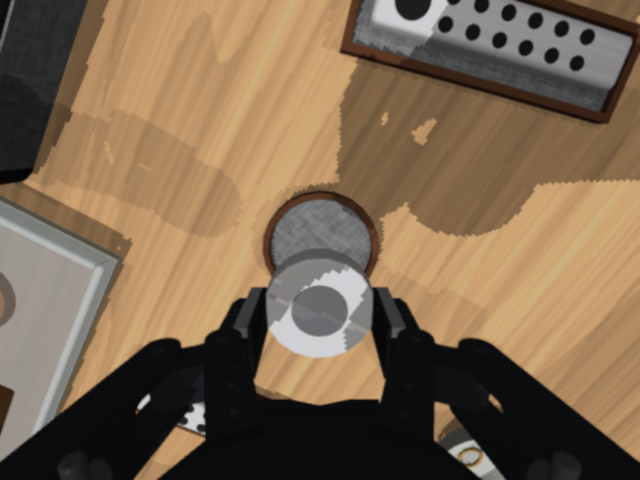

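The disc is held centred at (320,308), above the round dock at (321,243). Lowering.

```bash
python3 -m pendant '[[0.0006,0,0.035,0,0,0,0.03],[0,0,0.025,0,0,0,0.03],[0,0,0.008,0,0,0,0.03],[0,0,0.003,0,0,0,0.03],[0,0,0.0015,0,0,0,0.03],[0,0,0,0,0,0,0.03],[0,0,0,0,0,0,0.03]]'; python3 go.py 648.5 -101 38 -60
```

```text
clock: 28.3
position: [649.7, -102.0, 39.7]
ee_rot: [0.866, -0.5, 0.001, -0.001]
contact_force: [1.2, 0.2, -1.2]
gripper_width: 48.4
grasp_force: 62.1
clock 28.3 pos [ 649.7 -102.    39.7] yaw -60.0 tilt x,y [-0.07  0.12] w 48.4
shift now-frame mm [-1.5  0.5  1.6]  turn z options deg [ -0. 180.] j6 24.8
  after turn -0.0 shift [-1.5  0.5  1.6]
  after turn 180.0 shift [ 1.5 -0.5  1.6]
```

```bash
python3 -m pendant '[[0,0,0.001,0,0,0,0.03],[0,0,0,0,0,0,0.03],[0,0,0,0,0,0,0.06],[0,0,0,0,0,0,0.07],[0,0,0,0,0,0,0.07],[0,0,0,0,0,0,0.07],[0,0,-0.01,0,0,0,0.07],[0,0,-0.03,0,0,0,0.07],[0,0,-0.04,0,0,0,0.08],[0,0,-0.05,0,0,0,0.08],[-0.04,0,-0.02,0,0,0,0.08],[-0.04,0,-0.02,0,0,0,0.08]]'; python3 -m pendant '[[-0.05,0,0,0,0,0,0.08],[-0.05,0,0,0,0,0,0.08],[-0.05,0,0,0,0,0,0.08],[-0.05,0,0,0,0,0,0.08],[0,0,0,0,0,0,0.08],[0,0,0,0,0,0,0.08]]'
python3 - <<'E'
from h import *
snap('top','t11');d=snap('side','s11')
a=cv2.resize(load('t11')['image'][130:310,100:580],(800,300)); b=cv2.resize(d['image'][130:390,150:600],(800,300))
cv2.imwrite('pics/c11.png',np.vstack([a,b])[...,::-1])
E
```

```text
clock: 29.5
position: [609.1, -32.7, 210.0]
ee_rot: [0.865, -0.501, 0.001, -0.001]
contact_force: [0.3, 0.5, 0.1]
gripper_width: 79.8
grasp_force: 0.0
clock: 30.1
position: [508.8, 141.6, 208.4]
ee_rot: [0.867, -0.499, 0.0, -0.001]
contact_force: [0.2, -0.4, 0.8]
gripper_width: 80.0
grasp_force: 0.0
```

View pics/c11.png

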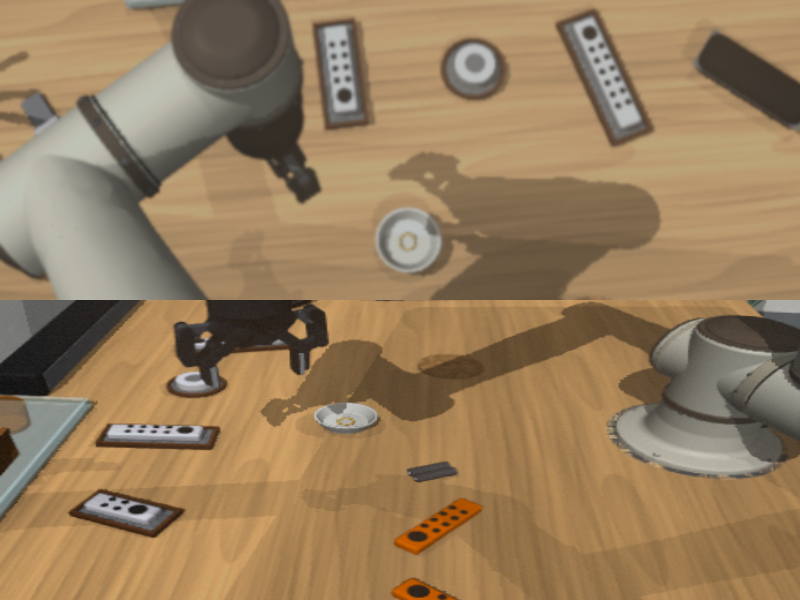

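The long, middle and round remotes are inside their rims in the top view, and the short and middle ones in the side view. The dish and clip haven't moved. One numeric check before handing in.

```bash
python3 - <<'E'
from seg import *
T=load('t11')
for n,s,w in(('round',(384,170),16),('long',(462,176),38),('middle',(304,174),32)): print(n,rect(T,seg(T,s,w,'r'),21))
print('dish',rect(T,seg(T,(345,274),24,'r'),16)); print(arm.read_state()['clock']); arm.job_done()
E
```

```text
round [ 650.1 -101.2   51.5   50.6   -6.1]
long [ 625.4 -267.5  149.4   31.5   16.6]
middle [657.   68.  114.2  30.5   2.6]
dish [433.4   3.5  79.3  76.5  24.5]
30.2
the job is handed in; nothing more can be done
```

All four remotes are in their own docks, flat and inside the rims, with the dish and clip left where they were; I handed the job in at 30.2 s of the 96 s allowed.

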